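# Hold the oil-test cell in the inspection beam

### The job

Lift the lid of the grey case open until it rests back on its stop, then take out the empty glass cell, gripping it by its two frosted sides only and never touching its clear windows. So that I can check the windows for scratches, hold it upright in the light path of the sight stand, midway between lamp and screen, windows square to the beam and the beam through the middle of them, without bumping the stand. Leave the lid open and everything else where it is, and finish while still holding the cell there in the gripper: do not put it down.

Things in the scene. Friction and masses are not known exactly. Their poses are not given: they have to be found in the camera images.
- case: Grey plastic case, fixed, 120 (x) by 280 (y) mm, base 45 mm high, closed lid up to 75 mm. Origin under its centre; x points from handle side to hinge, y along the hinge. In it a black foam block, top 32 mm above the bench, with 3 pockets (27 by 38 mm, floor 12 mm above the bench) at x = 0, y = -70, 0, +70 mm; the piece in each stands 35 mm proud of the foam
- lid (a joint): Lid angle in rad: 0 closed, 1.85 fully open, resting on its stop past vertical. Hinged on the far (+x) upper edge of the case base. It weighs 0.25 kg, turns freely, falls shut if let go below about 1.3 and falls open onto its stop beyond that
- lid_handle (a point): Middle of the bow handle on the lid's front: a round steel bar 10 mm thick, 90 mm long, parallel to the hinge, its axis 40 mm off the lid's front face, 60 mm above the bench and 160 mm from the hinge line when closed. It can turn in a pinch as the lid swings, and travels in an arc of radius 161 mm about the hinge to 195 mm height when open
- lid_hinge (a point): Middle of the hinge line, 45 mm above the bench, along the case's y axis
- cell: Empty open-topped glass cell (large cuvette), 25 (x) by 36 (y) by 55 mm (z), 45 g, in one of the three pockets, axes along the case's. Origin under its bottom centre. The 25 mm wide sides facing +y and -y, 36 mm apart, are frosted: grip these. The 36 mm wide sides facing +x and -x are the clear windows: not to be touched. 34 mm free to the next piece along y, more to the walls
- cell_center (a point): Centre of the cell, 27.5 mm above its bottom, middle of the windows; axes as the cell's
- stand: Sight stand, fixed: aluminium rail 300 by 70 mm, 25 mm high, with a finned lamp head at its -x end and a round white screen in a ring at its +x end. Origin under the rail's middle; x runs along the beam, z up. Lens and screen faces at x = -55 and +55 mm; heads 29 mm in radius about the beam, tops 144 mm above the bench; the gap is open from the rail up
- beam (a point): Point on the beam's axis midway between lens and screen, 115 mm above the bench; axes as the stand's. The beam is 16 mm in diameter
- filter_a: Black metal-framed filter, solid, 25 by 36 by 55 mm, with a round glass in each wide side, in another pocket of the case. Origin under its bottom centre. Leave it
- filter_b: Second black metal-framed filter like filter_a, in the remaining pocket. Leave it
- gear: Steel spur gear lying flat near the stand, 75 mm in diameter, 22 mm high, origin under its centre. Leave it
- pliers: Circlip pliers with red handles lying near the stand, 180 mm long, 14 mm high, jaws to its +x, origin under the pivot. Leave them
- bearing: Ball bearing lying flat between case and stand, 38 mm in diameter, 12 mm high, origin under its centre. Leave it
- shaft: Upright steel output shaft with a 100 mm flange at its foot, 165 mm high, on an aluminium plate at the bench's right side, origin under its centre. Leave it
- jar: Glass jar with steel cap, 60 mm in diameter, 80 mm high, beyond the bearing, far middle of the bench, origin under its centre. Leave it

How it is judged (in metres and radians):
On the way, in this order (a step that is already met when the one before it is completed fails the run):
1. the lid lies open on its stop (value of joint lid above 1.78 rad and velocity of joint lid below 0.15 rad/s), for 0.3 s.
2. the cell is lifted clear of the case, gripped by both frosted sides (z of cell in the frame of case above 0.05 m and contact force between the fingers and cell_c2 above 0.5 N and contact force between the fingers and cell_c3 above 0.5 N), for 0.2 s.
At the end, for the whole second after the job is handed in: Lid on its stop (over 1.78 rad). Cell held still by both frosted sides, clear of stand and case: centre within 7 mm sideways, 10 mm in height and 25 mm along the beam of the gap's middle, square and upright within 0.15 rad. Filters moved under 10 mm, other things under 30 mm (value of joint lid above 1.78 rad and x of cell_center in the frame of beam between -0.025 and 0.025 m and y of cell_center in the frame of beam between -0.007 and 0.007 m and z of cell_center in the frame of beam between -0.01 and 0.01 m and angle between the x axis of cell and the x axis of stand, either way round below 0.15 rad and angle between cell's own z axis and vertical below 0.15 rad and linear speed of cell below 0.02 m/s and angular speed of cell below 0.15 rad/s and height (world z) of cell above 0.07 m and contact force between the fingers and cell_c2 above 0.5 N and contact force between the fingers and cell_c3 above 0.5 N and contact force between cell and stand below 0.1 N and contact force between cell and case below 0.1 N and distance of each of filter_a, filter_b from where it was at the start of the episode below 0.01 m and distance of each of gear, pliers, bearing, shaft, jar from where it was at the start of the episode below 0.03 m); the arm keeps its last pose, push and grip.
It fails at once if the gripper touches a clear window of the cell (contact force between any of the fingers, the arm and cell_c0 above 0.5 N or contact force between any of the fingers, the arm and cell_c1 above 0.5 N).
It fails at once if the stand is bumped by the cell or the robot (contact force between cell and stand above 2 N or contact force between any of the fingers, the arm and stand above 5 N).
It fails at once if a bystander is disturbed (distance of any of filter_a, filter_b from where it was at the start of the episode above 0.02 m or distance of any of gear, pliers, bearing, shaft, jar from where it was at the start of the episode above 0.05 m).
It also fails if it takes over 61 s, if anything falls off the work surface, if the arm or the gripper's body presses on something with over 40 N, if the wrist force passes 120 N, or if a joint passes its speed limit or range.

### The arm

A 6-joint arm with a two-finger parallel gripper is mounted at the origin on the work surface. World frame = base frame: x ahead of the robot, y to its left, z up, the work surface at z = 0. Lengths are in m, angles in degrees, forces in N, time in s.
With the tool pointing down it reaches from about 0.3 to 0.75 m from the base axis. Payload 8.5 kg.
Tool frame: the origin (TCP) lies at the very end of the fingers, on their centre line; the grasp point (between the pads) lies 19 mm behind it (env.tcp_to_grasp is the distance from the TCP to the grasp point, in m); z points along the fingers, y is the line along which they close (so a half turn about z gives the same grasp; the last joint's range is limited). The gripper opens to 85 mm and grips with 20 to 120 N. Pads are 22 mm wide; open, the fingers measure 114 mm over their backs; the gripper's body (76 mm by 85 mm) begins 54 mm behind the grasp point. The pads swing forward as they close: fully open they stand 13 mm farther back than shut.
Start: joints at [62.664, 21.807, 74.336, -0, 83.858, -12.336], TCP at [0.142, 0.531, 0.231] pointing down, gripper open.
Joint ranges: [-178.18, 178.18], [-50.72, 133.34], [12.68, 142.11], [-81.47, 261.47], [9.98, 163.14], [-165.26, 165.26]. Speed limits (degrees/s): [136.94, 136.94, 180, 180, 180, 180].

### API

Orientations are given as a 3x3 rotation matrix whose columns are the frame's x, y, z axes.
In Python, from rig import status, get_image, env gives the robot as it stands.
- The arm moves only by the shell command python3 -m handwheel 'ROWS' [FORCE]. ROWS is text: rows parted by semicolons, each of 7 numbers parted by spaces: the shift along the world's x, y, z in cm, then the turn, a rotation vector about the world's x, y, z in degrees, then the opening, from 0 (shut) to 1 (fully open). In form: dx dy dz wx wy wz gripper; .... A call has 1 to 8 rows; each row is the pose to reach, as a shift and turn from the pose commanded when the call began; what a row does not reach only later rows make up. A row lasts 1/12 s, in which the tool goes at most 41.7 mm and 7.16 degrees, less where a joint would pass 70% of its speed; a pose out of reach is approached as far as the arm can. A call with a gripper value outside its range is refused whole. The fingers move at their own pace and stop on an object; FORCE is the grip in N (left out, the last holds). Time passes only in rows, so rows that repeat a pose let the fingers close. It gives the time, the measured TCP pose, the force, the opening and the grip force at its end, in the units of the state.
- status.observe(): the state, without advancing time (a new reading comes with each control period).
- get_image(name): name is "scene" or "side" or "wrist"; returns a dict with "color" (420x560x3 uint8, red, green, blue), "vertical_fov" (degrees; the focal length in pixels is half the picture's height over the tangent of half this angle, whatever the lens; pixels are square), "cx", "cy" (the principal point, pixels), "xyz" and "orientation" of the camera in the world. Camera axes: x right, y down, z forward; pixel columns grow to the right and rows downward; lengths in m; the calibration is good to about 2 mm. A picture is of the moment at which its call begins. There is no depth.
- env.close_job(): hands the job in; it is judged then, once.
The state is a dict: "time_s": time; "q": joint angles; "qvel": joint speeds; "joint_efforts": joint torques, N m; "position": TCP position; "tool_rot": TCP orientation; "ft_force": force on the tool from outside, world axes, zero at the start; "wrist_torque": the same for the moment, N m; "grip_width": finger opening in m; "gripper_force": force on a finger pad.
Only numpy, scipy, OpenCV 4.12 (cv2) and the standard library are available. Lean on these libraries where they do the work, as an engineer would, in place of code of your own. Each camera call takes 0.05 s, during which the arm holds its last target. There are 200 camera calls.

## Working session

There is one attempt and no reset: what is moved stays moved. The work goes in short steps, Python scripts to look and compute and a shell command to move; the robot and the scene stay as the last step left them, time stands still between calls to the robot, and variables do not carry over. Pictures are saved under pics/ and viewed, at most 10 in all, crops included, and the job is handed in when it is done.

```bash
mkdir -p pics; ls; python3 - <<'E'
from rig import status,get_image,env
import cv2,json,numpy as np
s=status.observe();print(s)
for n in ("scene","side","wrist"):
    im=get_image(n);cv2.imwrite(f"pics/{n}0.png",im["color"][:,:,::-1])
    print(n,{k:np.round(v,4).tolist() for k,v in im.items() if k!="color"})
E
```

```text
pics
{'time_s': 0.0, 'q': array([ 6.26640955e+01,  2.18417542e+01,  7.43878690e+01,  4.18505992e-04,
        8.38582638e+01, -1.23363953e+01]), 'qvel': array([-0.00106797, -0.00728789,  0.00373029, -0.07695901,  0.04610501,
        0.06518335]), 'joint_efforts': array([ 1.13163584e-03, -4.48454225e+01, -2.31283021e+01, -1.36572839e-04,
        4.67792837e-03, -5.14537106e-06]), 'position': array([0.14220499, 0.53097436, 0.23068629]), 'tool_rot': array([[-9.65927721e-01,  2.58810998e-01, -7.10835581e-04],
       [ 2.58811757e-01,  9.65926823e-01, -1.35928865e-03],
       [ 3.34816301e-04, -1.49694720e-03, -9.99998824e-01]]), 'ft_force': array([-0.05436527,  0.20537483,  0.13194452]), 'wrist_torque': array([0.03771835, 0.07448325, 0.00132042]), 'gripper_force': 0.0, 'grip_width': 0.08535632804207312}
scene {'vertical_fov': 50.6167, 'cx': 281.7819, 'cy': 209.8646, 'xyz': [0.9773, 0.2567, 1.0395], 'orientation': [[-0.6501, 0.6581, -0.3799], [0.7598, 0.5603, -0.3298], [-0.0042, -0.503, -0.8643]]}
side {'vertical_fov': 47.3484, 'cx': 286.5843, 'cy': 201.9107, 'xyz': [-0.0598, -0.8017, 0.8867], 'orientation': [[0.7529, -0.4227, 0.5045], [-0.6579, -0.505, 0.5587], [0.0186, -0.7525, -0.6583]]}
wrist {'vertical_fov': 68.102, 'cx': 281.4867, 'cy': 206.6381, 'xyz': [0.076, 0.549, 0.373], 'orientation': [[0.2594, 0.9303, 0.2592], [0.9658, -0.2496, -0.0706], [-0.001, 0.2687, -0.9632]]}
```

View pics/scene0.png

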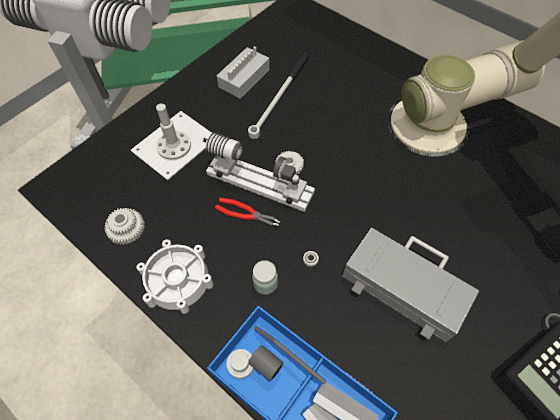

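View pics/side0.png

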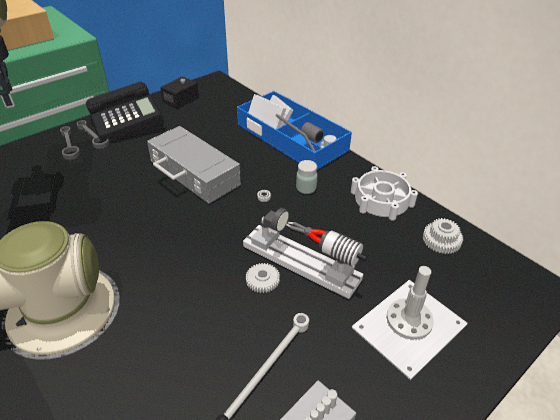

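The scene view shows the case around (410,285) with its handle at (428,250), and the stand around (262,178), lamp at (225,147) and screen at (290,163). In the side view the case is at (195,165), its handle at (170,168), and the stand at (303,255). I'll enlarge these regions for point picking.

```bash
cat > comp.py <<'E'
import cv2,numpy as np
def comp(tiles,out):
    T=[]
    for f,x0,y0,w,h in tiles:
        c=cv2.imread(f)[y0:y0+h,x0:x0+w]; s=min(400/w,300/h)
        c=cv2.resize(c,None,fx=s,fy=s,interpolation=cv2.INTER_CUBIC)
        for X in range((x0//10+1)*10,x0+w,10):
            cv2.line(c,(int((X-x0+.5)*s),0),(int((X-x0+.5)*s),5 if X%50 else 14),(0,255,255),1)
            if X%20==0: cv2.putText(c,str(X),(int((X-x0+.5)*s)-10,24),0,.35,(0,255,0),1)
        for Y in range((y0//10+1)*10,y0+h,10):
            cv2.line(c,(0,int((Y-y0+.5)*s)),(5,int((Y-y0+.5)*s)),(0,255,255),1)
            if Y%20==0: cv2.putText(c,str(Y),(8,int((Y-y0+.5)*s)+4),0,.35,(0,255,0),1)
        t=np.zeros((300,400,3),np.uint8);t[:c.shape[0],:c.shape[1]]=c[:300,:400];T.append(t)
    cv2.imwrite(out,np.vstack([np.hstack(T[i:i+2]) for i in range(0,len(T),2)]))
E
python3 -c "
from comp import comp
comp([('pics/scene0.png',336,228,148,111),('pics/side0.png',140,118,112,84),('pics/scene0.png',198,122,124,93),('pics/side0.png',236,200,132,99)],'pics/c1.png')"
```

```text
(no output)
```

View pics/c1.png

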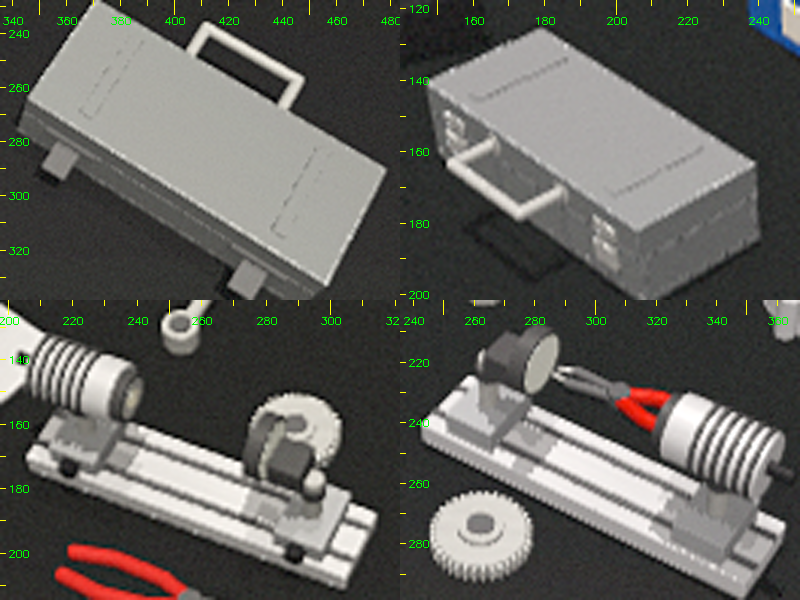

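The composite resolves the lid's four top corners, the handle bar ends, the rail corners, the lens face in the scene view near (237,150) and the screen face in the side view near (282,220). Next I triangulate these.

```bash
cat > geo.py <<'E'
import numpy as np
CAM={'scene':(50.6167,281.7819,209.8646,[0.9773,0.2567,1.0395],[[-0.6501,0.6581,-0.3799],[0.7598,0.5603,-0.3298],[-0.0042,-0.503,-0.8643]]),
'side':(47.3484,286.5843,201.9107,[-0.0598,-0.8017,0.8867],[[0.7529,-0.4227,0.5045],[-0.6579,-0.505,0.5587],[0.0186,-0.7525,-0.6583]])}
def ray(c,uv):
    f,cx,cy,p,R=c if isinstance(c,tuple) else CAM[c]
    f=210/np.tan(np.radians(f/2)); d=np.array(R)@[(uv[0]-cx)/f,(uv[1]-cy)/f,1]
    return np.array(p),d/np.linalg.norm(d)
def plane(c,uv,z):
    p,d=ray(c,uv); return p+d*(z-p[2])/d[2]
def tri(*obs):
    A=np.zeros((3,3));b=np.zeros(3);L=[]
    for c,uv in obs:
        p,d=ray(c,uv);M=np.eye(3)-np.outer(d,d);A+=M;b+=M@p;L.append((p,M))
    x=np.linalg.solve(A,b); return x,max(np.linalg.norm(M@(x-p)) for p,M in L)
def camof(im): return (im['vertical_fov'],im['cx'],im['cy'],im['xyz'],im['orientation'])
E
python3 - <<'E'
from geo import *
np.set_printoptions(precision=4,suppress=True)
P={'lid_h_st':((371.4,227.5),(206.1,182.7)),'lid_h_far':((478.5,290.5),(147.9,140.7)),'lid_hg_st':((347.7,263.8),(239.5,162.9)),'lid_hg_far':((456.6,333),(180.1,125.3)),
'bar_st':((411.4,236.8),(173.4,177.7)),'bar_far':((446.6,256.4),(154.1,163.1)),
'rail_scr_rob':((314.7,187.2),(242.8,242.4)),'rail_scr_far':((303.8,206.7),(259.3,224.3)),'rail_lamp_far':((205.9,168.6),(361.9,272.1))}
for k,(a,b) in P.items(): print(k,*tri(('scene',a),('side',b)))
print('lens',plane('scene',(236.9,150.3),.115),'screen',plane('side',(282,220),.115))
print('rail lamp rob',plane('side',(349.4,293.6),.025))
E
```

```text
lid_h_st [0.4487 0.0878 0.0732] 0.0009361581737110768
lid_h_far [0.4266 0.3648 0.0748] 0.0019224886618508154
lid_hg_st [0.5674 0.0999 0.0766] 0.0029971560142388024
lid_hg_far [0.5445 0.3749 0.0764] 0.0017516644586192888
bar_st [0.3996 0.1757 0.0617] 0.0003892530311882787
bar_far [0.3914 0.2677 0.0633] 0.0010343070112377344
rail_scr_rob [ 0.4179 -0.111   0.0208] 0.0014821895607052742
rail_scr_far [ 0.4872 -0.0921  0.0264] 0.0004986366287969424
rail_lamp_far [ 0.5688 -0.3754  0.0295] 0.0007709457166485612
lens [ 0.5101 -0.3025  0.115 ] screen [ 0.481  -0.1884  0.115 ]
rail lamp rob [ 0.5029 -0.3969  0.025 ]
```

Result: case centre ≈ (0.497, 0.232), yaw ≈ 4.8°; bar ≈ (0.396, 0.222, 0.062). Stand centre ≈ (0.495, -0.2445), yaw ≈ 106°. I'll move over the handle, with the tool closing along case x.

```bash
python3 -m handwheel '2.5 -3.1 0 0 0 -6.5 0.4;5 -6.2 0 0 0 -13 0.4;7.5 -9.3 0 0 0 -19.5 0.4;10 -12.4 0 0 0 -26 0.4;12.5 -15.5 0 0 0 -32.5 0.4;15 -18.6 0 0 0 -39 0.4;17.5 -21.7 0 0 0 -45.5 0.4;20 -24.8 0 0 0 -52 0.4' 40
python3 -m handwheel '2 -2.2 -1 0 0 -6 0.4;4 -4.4 -2 0 0 -12 0.4;5.4 -6 -4 0 0 -18 0.4;5.4 -6 -5 0 0 -18 0.4;5.4 -6 -5 0 0 -18 0.4'
python3 - <<'E'
from rig import status,get_image,env
import cv2,numpy as np
s=status.observe();print(s['time_s'],s['position'],s['tool_rot'],s['grip_width'],s['ft_force'])
im=get_image("wrist");cv2.imwrite("pics/w1.png",im["color"][:,:,::-1])
np.save("w1.npy",im,allow_pickle=True)
E
```

```text
time_s: 0.82
position: [0.343, 0.2815, 0.2313]
tool_rot: [[-0.386, 0.923, -0.0], [0.923, 0.386, 0.0], [0.0, -0.0, -1.0]]
ft_force: [0.7, 0.2, 0.0]
grip_width: 0.0343
gripper_force: 0.0
time_s: 1.23
position: [0.396, 0.2221, 0.1793]
tool_rot: [[-0.085, 0.996, -0.004], [0.996, 0.085, -0.001], [-0.001, -0.005, -1.0]]
ft_force: [-0.6, 0.6, 0.0]
grip_width: 0.034
gripper_force: 0.0
1.2333 [0.39596427 0.22207431 0.17929254] [[-8.47709643e-02  9.96390632e-01 -4.42630030e-03]
 [ 9.96400202e-01  8.47668888e-02 -1.10071199e-03]
 [-7.21535407e-04 -4.50367493e-03 -9.99989598e-01]] 0.03398776047102469 [-0.62818125  0.5999829   0.00334351]
```

View pics/w1.png

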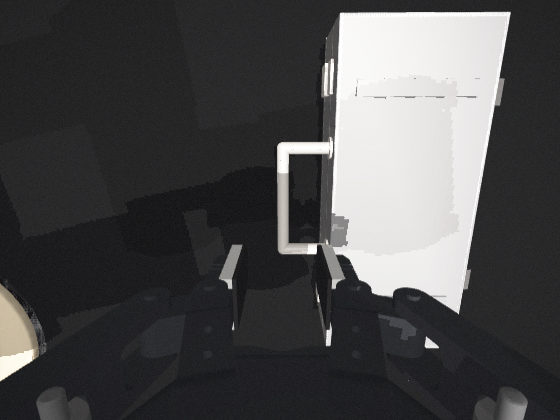

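The wrist view shows the bar axis at column ≈283, from row 149 to 248, between the finger lines (240–325), and the lid top's far corners at (341,14) and (509,14).

```bash
python3 - <<'E'
from geo import *
im=np.load("w1.npy",allow_pickle=True).item();c=camof(im)
for uv in [(283,149),(283,247)]: print(plane(c,uv,.0605))
for uv in [(341,14),(509,14)]: print(plane(c,uv,.075))
print('bar end z', tri((c,(283,149)),('scene',(446.6,256.4)),('side',(154.1,163.1))),tri((c,(283,247)),('scene',(411.4,236.8)),('side',(173.4,177.7))))
E
```

```text
[0.39230869 0.26695816 0.0605    ]
[0.39978841 0.17976656 0.0605    ]
[0.42473253 0.36481311 0.075     ]
[0.54187426 0.3745768  0.075     ]
bar end z (array([0.39174867, 0.26747371, 0.06353443]), np.float64(0.0012842988225946351)) (array([0.39971291, 0.1773668 , 0.06010607]), np.float64(0.002060273371600347))
```

```bash
python3 -m handwheel '0 0 -3 0 0 0 0.4;0 0 -6 0 0 0 0.4;0 0 -9 0 0 0 0.4;0 0 -11.5 0 0 0 0.4;0 0 -13.2 0 0 0 0.4;0 0 -13.8 0 0 0 0.4;0 0 -13.8 0 0 0 0.4;0 0 -13.8 0 0 0 0.4' 
python3 -m handwheel '0 0 0 0 0 0 0;0 0 0 0 0 0 0;0 0 0 0 0 0 0;0 0 0 0 0 0 0;0 0 0 0 0 0 0' 30
```

```text
time_s: 1.95
position: [0.3968, 0.2238, 0.0443]
tool_rot: [[-0.088, 0.996, 0.001], [0.996, 0.088, 0.0], [0.0, 0.001, -1.0]]
ft_force: [0.1, 0.9, 0.1]
grip_width: 0.0344
gripper_force: 0.0
time_s: 2.37
position: [0.3962, 0.2235, 0.0445]
tool_rot: [[-0.087, 0.996, 0.001], [0.996, 0.087, 0.001], [0.0, 0.001, -1.0]]
ft_force: [-2.6, 0.7, 7.4]
grip_width: 0.0086
gripper_force: 29.3
```

```bash
python3 -c "
import numpy as np
def p(t):
    a=np.radians(t+5.36);u=16.07*(np.cos(np.radians(5.36))-np.cos(a));return np.array([.9963*u,.0854*u,16.07*np.sin(a)-1.5])
S=[0,1.5,4,7.5,12,17,22,27,32,37,42,47,52,57,62,67,72,77,82,87,91.5,95.5,99,102,104.3,106]
for i in range(0,len(S)-1,8):
    print('\n'.join(str(s)+' '+' '.join('%.2f'%v for v in p(s)-p(S[i])) for s in S[i+1:i+9]),'\n')
"
```

```text
1.5 0.04 0.00 0.42
4 0.14 0.01 1.11
7.5 0.33 0.03 2.08
12 0.66 0.06 3.29
17 1.13 0.10 4.61
22 1.72 0.15 5.88
27 2.42 0.21 7.10
32 3.21 0.28 8.25 

37 0.90 0.08 1.08
42 1.88 0.16 2.07
47 2.95 0.25 2.97
52 4.09 0.35 3.78
57 5.30 0.45 4.48
62 6.56 0.56 5.08
67 7.87 0.67 5.56
72 9.22 0.79 5.93 

77 1.37 0.12 0.25
82 2.77 0.24 0.37
87 4.16 0.36 0.38
91.5 5.42 0.46 0.27
95.5 6.52 0.56 0.10
99 7.47 0.64 -0.11
102 8.28 0.71 -0.34
104.3 8.89 0.76 -0.55 

106 0.44 0.04 -0.17
```

```bash
python3 -m handwheel '0.04 0 0.4 0 0 0 0;0.15 0.01 1.1 0 0 0 0;0.35 0.03 2.1 0 0 0 0;0.65 0.06 3.3 0 0 0 0;1.15 0.1 4.6 0 0 0 0;1.7 0.15 5.9 0 0 0 0;2.4 0.2 7.1 0 0 0 0;3.2 0.28 8.25 0 0 0 0' 30
```

```text
time_s: 3.03
position: [0.4265, 0.2261, 0.127]
tool_rot: [[-0.087, 0.996, -0.004], [0.996, 0.087, -0.0], [0.0, -0.004, -1.0]]
ft_force: [-6.5, 1.9, 1.1]
grip_width: 0.0088
gripper_force: 29.3
```

```bash
python3 -m handwheel '0.9 0.08 1.1 0 0 0 0;1.9 0.16 2.05 0 0 0 0;2.95 0.25 2.95 0 0 0 0;4.1 0.35 3.8 0 0 0 0;5.3 0.45 4.5 0 0 0 0;6.55 0.55 5.1 0 0 0 0;7.85 0.67 5.55 0 0 0 0;9.2 0.8 5.95 0 0 0 0'
```

```text
time_s: 3.7
position: [0.5205, 0.2344, 0.1876]
tool_rot: [[-0.088, 0.996, 0.001], [0.996, 0.088, 0.001], [0.001, 0.001, -1.0]]
ft_force: [-4.1, 1.4, 8.2]
grip_width: 0.0088
gripper_force: 30.8
```

```bash
python3 -m handwheel '1.35 0.12 0.25 0 0 0 0;2.75 0.24 0.35 0 0 0 0;4.15 0.35 0.4 0 0 0 0;5.4 0.45 0.25 0 0 0 0;6.5 0.55 0.1 0 0 0 0;7.45 0.65 -0.1 0 0 0 0;8.3 0.7 -0.35 0 0 0 0;8.6 0.73 -0.45 0 0 0 0'
```

```text
time_s: 4.37
position: [0.6074, 0.2418, 0.1816]
tool_rot: [[-0.087, 0.996, 0.002], [0.996, 0.087, 0.001], [0.001, 0.002, -1.0]]
ft_force: [0.9, 3.0, 4.0]
grip_width: 0.0086
gripper_force: 31.5
```

```bash
python3 -m handwheel '0.3 0.03 -0.1 0 0 0 0;0.5 0.04 -0.2 0 0 0 0;0.75 0.06 -0.3 0 0 0 0;0.75 0.06 -0.3 0 0 0 0;0.75 0.06 -0.3 0 0 0 0'
```

```text
time_s: 4.78
position: [0.6139, 0.2423, 0.1788]
tool_rot: [[-0.088, 0.996, 0.002], [0.996, 0.088, 0.001], [0.001, 0.002, -1.0]]
ft_force: [0.2, 4.2, 4.6]
grip_width: 0.0086
gripper_force: 31.8
```

```bash
python3 -m handwheel '0 0 0 0 0 0 0.4;0 0 0 0 0 0 0.4;0 0 0 0 0 0 0.4;0 0 0 0 0 0 0.4;0 0 1 0 0 0 0.4;0 0 3 0 0 0 0.4;0 0 5 0 0 0 0.4;0 0 7.5 0 0 0 0.4'
python3 - <<'E'
from rig import status,get_image
import cv2,numpy as np
for n in ("scene","side"):
    im=get_image(n);cv2.imwrite(f"pics/{n}1.png",im["color"][:,:,::-1])
print(status.observe()['position'])
from comp import comp
comp([('pics/scene1.png',336,228,148,111),('pics/side1.png',130,88,132,99),('pics/scene1.png',280,180,280,210),('pics/side1.png',60,40,240,180)],'pics/c2.png')
E
```

```text
time_s: 5.45
position: [0.6135, 0.2417, 0.2535]
tool_rot: [[-0.087, 0.996, -0.002], [0.996, 0.087, -0.001], [-0.0, -0.002, -1.0]]
ft_force: [-0.5, 0.5, 0.4]
grip_width: 0.0342
gripper_force: 0.0
[0.61498296 0.24207923 0.25809952]
```

View pics/c2.png

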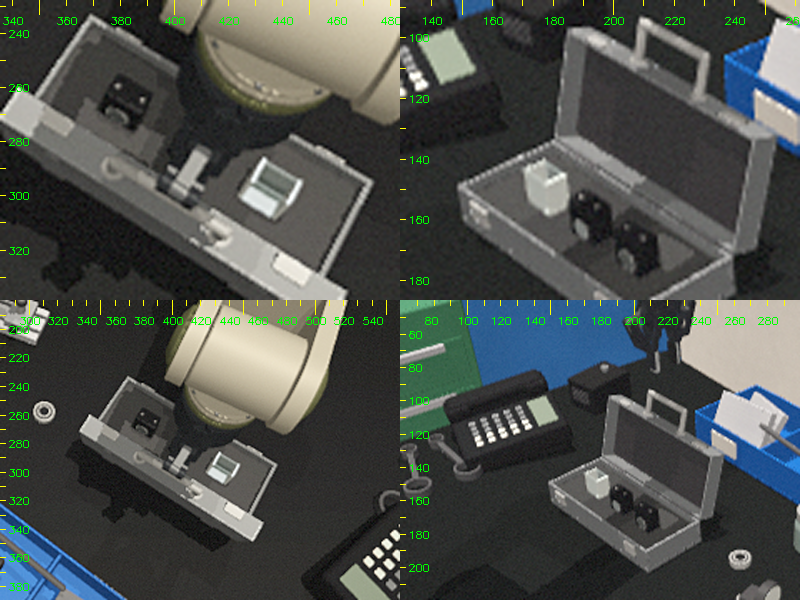

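The lid rests open. The cell is in the +y pocket (scene (437,297), side (172,150)), and the black filters are in the other two. I'll move above the cell and turn the tool +90°.

```bash
python3 -m handwheel '-1.4 0.7 0 0 0 7 0.6;-2.8 1.4 0 0 0 14 0.6;-4.2 2.1 0 0 0 21 0.6;-5.6 2.8 0 0 0 28 0.6;-7 3.5 0 0 0 35 0.6;-8.4 4.2 0 0 0 42 0.6;-9.8 4.9 0 0 0 49 0.6;-11.2 5.6 0 0 0 56 0.6'
python3 -m handwheel '-1.1 0.4 -1 0 0 7 0.6;-1.1 0.4 -2 0 0 14 0.6;-1.1 0.4 -3 0 0 21 0.6;-1.1 0.4 -4 0 0 28 0.6;-1.1 0.4 -5 0 0 34 0.6;-1.1 0.4 -6 0 0 34 0.6;-1.1 0.4 -6 0 0 34 0.6'
python3 - <<'E'
from rig import status,get_image,env
import cv2,numpy as np
s=status.observe();print(s['time_s'],s['position'],s['grip_width'])
im=get_image("wrist");cv2.imwrite("pics/w2.png",im["color"][:,:,::-1])
np.save("w2.npy",im,allow_pickle=True)
E
```

```text
time_s: 6.22
position: [0.5011, 0.2981, 0.253]
tool_rot: [[-0.877, 0.48, -0.0], [0.48, 0.877, -0.0], [-0.0, -0.0, -1.0]]
ft_force: [0.4, -0.2, -0.3]
grip_width: 0.0512
gripper_force: 0.0
time_s: 6.8
position: [0.4901, 0.3016, 0.191]
tool_rot: [[-0.996, -0.084, -0.003], [-0.084, 0.996, -0.001], [0.003, -0.001, -1.0]]
ft_force: [-1.5, 0.8, 0.6]
grip_width: 0.0513
gripper_force: 0.0
6.8 [0.49011482 0.30157453 0.19096354] 0.051288944959581716
```

View pics/w2.png

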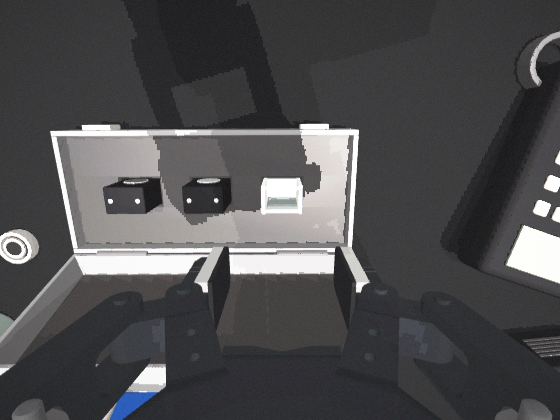

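The wrist view shows the cell at about (281,196), with the black filters at (134,195) and (208,195) in the image. I'll extract its outline for the position and height.

```bash
python3 - <<'E'
from geo import *
import cv2
im=np.load("w2.npy",allow_pickle=True).item();c=camof(im)
g=cv2.cvtColor(im['color'],cv2.COLOR_RGB2GRAY)
m=(g>185).astype(np.uint8); m[:160]=0;m[235:]=0;m[:,:245]=0;m[:,325:]=0
cs,_=cv2.findContours(m,cv2.RETR_EXTERNAL,cv2.CHAIN_APPROX_NONE);k=max(cs,key=cv2.contourArea)
print(cv2.boundingRect(k),cv2.minAreaRect(k))
t=cv2.resize(im['color'][165:228,240:324,::-1],None,fx=4.75,fy=4.75,interpolation=cv2.INTER_NEAREST)
cv2.imwrite('pics/t.png',im['color'][:,:,::-1])
from comp import comp
comp([('pics/t.png',240,165,84,63),('pics/scene1.png',415,275,52,39),('pics/side1.png',150,130,60,45),('pics/t.png',90,160,120,90)],'pics/c3.png')
E
```

```text
(261, 160, 64, 68) ((292.5, 193.5), (67.0, 63.0), 90.0)
```

View pics/c3.png

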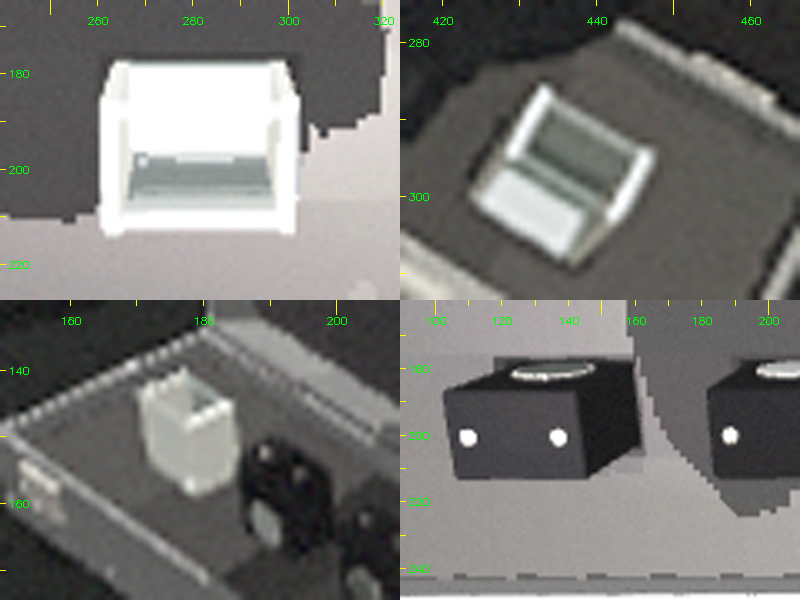

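```bash
python3 - <<'E'
from geo import *
np.set_printoptions(precision=4,suppress=True)
im=np.load("w2.npy",allow_pickle=True).item();c=camof(im)
print('tri rim centre',tri((c,(281.6,198.9)),('scene',(437.9,294.7)),('side',(177.6,144))),tri((c,(281.6,198.9)),('scene',(437.9,294.7))))
K=[plane(c,uv,.067) for uv in [(261.1,184.5),(302.1,184.5),(301.7,213.2),(261.5,213.2)]]
print(np.array(K),np.mean(K,0))
print('scene',plane('scene',(437.9,294.7),.067),'side',plane('side',(177.6,144),.067))
# filter rim (nearest one) top face px in wrist
print('filter_a top edge right', plane(c,(229.5,185),.067))
f=K[1]-K[0];print(np.degrees(np.arctan2(f[1],f[0])))
E
```

```text
tri rim centre (array([0.4895, 0.3013, 0.0674]), np.float64(0.0014421861717257068)) (array([0.4886, 0.3016, 0.0657]), np.float64(2.7229582255534246e-05))
[[0.4769 0.2827 0.067 ]
 [0.4739 0.3184 0.067 ]
 [0.4999 0.3206 0.067 ]
 [0.5029 0.2848 0.067 ]] [0.4884 0.3016 0.067 ]
scene [0.4892 0.3015 0.067 ] side [0.4913 0.3018 0.067 ]
filter_a top edge right [0.4796 0.2553 0.067 ]
94.78570767622006
```

The cell is centred at (0.489, 0.3016), rim at 0.067 and yaw 4.8°, so the tool is about 1 mm off in x. I'll descend and grip.

```bash
python3 -m handwheel '-0.1 0 -2.5 0 0 0 0.6;-0.1 0 -5.5 0 0 0 0.6;-0.1 0 -8.5 0 0 0 0.6;-0.1 0 -11 0 0 0 0.6;-0.1 0 -13 0 0 0 0.6;-0.1 0 -14.3 0 0 0 0.6;-0.1 0 -15 0 0 0 0.6;-0.1 0 -15 0 0 0 0.6'
python3 -m handwheel '0 0 0 0 0 0 0.6;0 0 0 0 0 0 0.6;0 0 0 0 0 0 0.3;0 0 0 0 0 0 0.3;0 0 0 0 0 0 0.3;0 0 0 0 0 0 0.3;0 0 0 0 0 0 0.3' 30
python3 -c "
from rig import get_image
import cv2
from comp import comp
for n in ('scene','side'): cv2.imwrite('pics/%s2.png'%n,get_image(n)['color'][:,:,::-1])
"
```

```text
time_s: 7.52
position: [0.4897, 0.3018, 0.0421]
tool_rot: [[-0.996, -0.085, -0.001], [-0.085, 0.996, -0.001], [0.001, -0.0, -1.0]]
ft_force: [0.1, 0.4, 0.2]
grip_width: 0.0511
gripper_force: 0.0
time_s: 8.1
position: [0.4904, 0.3021, 0.044]
tool_rot: [[-0.996, -0.087, 0.002], [-0.087, 0.996, 0.001], [-0.002, 0.001, -1.0]]
ft_force: [-0.1, 0.1, 6.5]
grip_width: 0.0355
gripper_force: 30.6
```

Gripped at 35.5 mm with 30 N. I'll lift straight up.

```bash
python3 -m handwheel '0 0 0.4 0 0 0 0.3;0 0 1.2 0 0 0 0.3;0 0 2.4 0 0 0 0.3;0 0 4.2 0 0 0 0.3;0 0 6.8 0 0 0 0.3;0 0 9.8 0 0 0 0.3;0 0 12.8 0 0 0 0.3;0 0 15 0 0 0 0.3'
python3 -m handwheel '0 0 2 0 0 0 0.3;0 0 3 0 0 0 0.3;0 0 3 0 0 0 0.3;0 0 3 0 0 0 0.3'
```

```text
time_s: 8.87
position: [0.49, 0.3021, 0.1961]
tool_rot: [[-0.996, -0.087, 0.003], [-0.087, 0.996, 0.001], [-0.003, 0.001, -1.0]]
ft_force: [0.1, 0.1, -0.0]
grip_width: 0.0352
gripper_force: 30.3
time_s: 9.2
position: [0.4896, 0.3019, 0.2224]
tool_rot: [[-0.996, -0.087, -0.0], [-0.087, 0.996, -0.0], [0.0, -0.0, -1.0]]
ft_force: [0.0, -0.6, -0.2]
grip_width: 0.0357
gripper_force: 30.3
```

```bash
python3 -m handwheel '0 -1 0 0 0 -1.5 0.3;0 -3 0 0 0 -4.5 0.3;0 -5.5 0 0 0 -8 0.3;0 -8.5 0 0 0 -12 0.3;0 -11.5 0 0 0 -16 0.3;0 -14.5 0 0 0 -20 0.3;0 -17.5 0 0 0 -24 0.3;0 -20.5 0 0 0 -28 0.3'
python3 -m handwheel '0 -3 0 0 0 -4 0.3;0 -6 0 0 0 -8 0.3;0 -9 0 0 0 -12 0.3;0 -12 0 0 0 -16 0.3;0 -15 0 0 0 -20 0.3;0 -18 0 0 0 -24 0.3;0 -21 0 0 0 -28 0.3;0 -24 0 0 0 -32 0.3'
python3 -m handwheel '0.1 -2.5 0 0 0 -4 0.3;0.2 -5 0 0 0 -8 0.3;0.3 -7 0 0 0 -12 0.3;0.4 -8.5 0 0 0 -15 0.3;0.5 -9.5 0 0 0 -17.5 0.3;0.5 -10.1 0 0 0 -19 0.3;0.5 -10.1 0 0 0 -19 0.3;0.5 -10.1 0 0 0 -19 0.3'
python3 - <<'E'
from rig import status,get_image,env
import cv2,numpy as np
s=status.observe();print(s['time_s'],s['position'],s['grip_width'])
im=get_image("wrist");cv2.imwrite("pics/w3.png",im["color"][:,:,::-1]);np.save("w3.npy",im,allow_pickle=True)
for n in ('scene','side'): cv2.imwrite('pics/%s3.png'%n,get_image(n)['color'][:,:,::-1])
from comp import comp
comp([('pics/w3.png',0,0,560,420),('pics/w3.png',140,60,280,210),('pics/scene3.png',198,92,144,108),('pics/side3.png',236,180,140,105)],'pics/c4.png')
E
```

```text
time_s: 9.87
position: [0.4889, 0.095, 0.2215]
tool_rot: [[-0.919, 0.395, -0.003], [0.395, 0.919, -0.0], [0.003, -0.001, -1.0]]
ft_force: [0.4, -0.2, -0.2]
grip_width: 0.0355
gripper_force: 30.3
time_s: 10.53
position: [0.4887, -0.1448, 0.2215]
tool_rot: [[-0.569, 0.822, -0.002], [0.822, 0.569, 0.001], [0.002, -0.001, -1.0]]
ft_force: [0.2, 0.3, -0.2]
grip_width: 0.0354
gripper_force: 30.3
time_s: 11.2
position: [0.4943, -0.2439, 0.2221]
tool_rot: [[-0.276, 0.961, -0.001], [0.961, 0.276, 0.001], [0.001, -0.001, -1.0]]
ft_force: [-0.2, 0.0, 0.4]
grip_width: 0.0357
gripper_force: 30.3
11.2 [ 0.49433922 -0.24385389  0.22210667] 0.03574734644336363
```

View pics/c4.png

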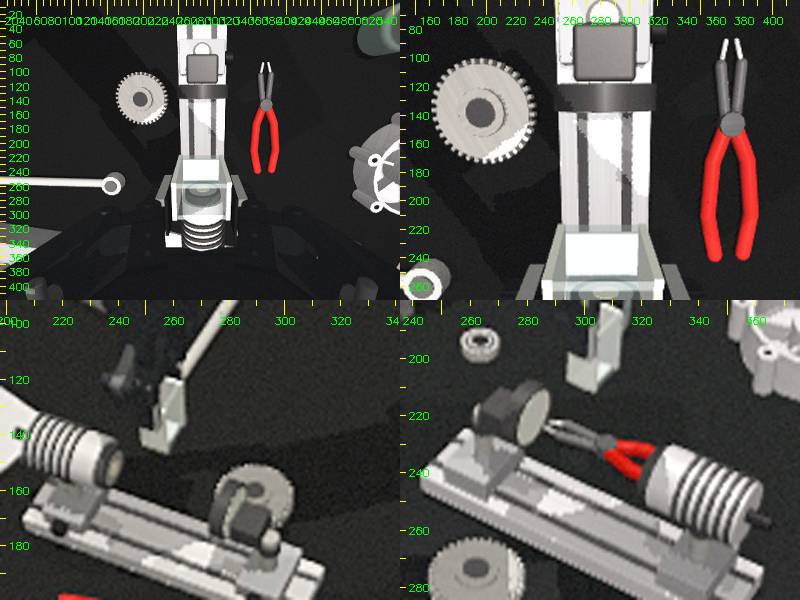

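The wrist view shows the rail running straight up the image (edges around columns 251 and 313), the screen ring at (283,127) with columns 248–318, and the cell held upright below. I'll measure edges on fixed rows.

```bash
python3 - <<'E'
from geo import *
import cv2
np.set_printoptions(precision=4,suppress=True)
im=np.load("w3.npy",allow_pickle=True).item();c=camof(im)
g=cv2.GaussianBlur(cv2.cvtColor(im['color'],cv2.COLOR_RGB2GRAY),(1,5),0).astype(float)
L=[];R=[]
for v in (40,60,150,165,180,195,205):
    d=np.diff(g[v,225:345]); l=225+np.argmax(d[:50])+.5; r=225+60+np.argmin(d[60:])+.5
    a=plane(c,(l,v),.025);b=plane(c,(r,v),.025);L.append(a);R.append(b);print(v,l,r,a[:2],b[:2],'w',np.linalg.norm(a-b))
for v in (120,125,130,135): print(v,g[v,240:262:2].astype(int),g[v,306:330:2].astype(int))
L=np.array(L);R=np.array(R)
for E in (L,R,(L+R)/2):
    p=np.polyfit(E[:,1],E[:,0],1);print('yaw',90+np.degrees(np.arctan(-p[0])),'x at y=-.2445',np.polyval(p,-.2445))
# rail end points by tri with scene/side
for a,b in (((248,127),(318,127)),): print(plane(c,a,.115),plane(c,b,.115),plane(c,((a[0]+b[0])/2,127),.115))
E
```

```text
40 247.5 317.5 [ 0.4217 -0.1141] [ 0.4881 -0.0951] w 0.06906479265717823
60 247.5 316.5 [ 0.4262 -0.1317] [ 0.4926 -0.1127] w 0.06915192206956211
150 250.5 314.5 [ 0.4513 -0.2172] [ 0.5177 -0.1982] w 0.06904098080929033
165 251.5 314.5 [ 0.4564 -0.2326] [ 0.5226 -0.2136] w 0.06883867005066746
180 251.5 314.5 [ 0.4605 -0.2486] [ 0.5276 -0.2294] w 0.06973807305220917
195 252.5 313.5 [ 0.4659 -0.2649] [ 0.5317 -0.246 ] w 0.06841807372958811
205 252.5 313.5 [ 0.4688 -0.2761] [ 0.5352 -0.2571] w 0.0690272780449617
120 [23 32 34 34 38 63 66 68 72 74 77] [81 75 72 67 67 58 52 32 30 30 30 30]
125 [23 23 23 30 36 39 42 56 65 66 69] [74 70 69 65 62 57 50 29 30 31 29 29]
130 [24 24 21 25 40 39 40 41 58 60 70] [72 69 68 65 61 57 50 29 30 30 28 28]
135 [22 20 22 24 41 42 41 44 44 45 52] [75 71 72 69 69 58 50 31 28 29 30 31]
yaw 106.35780446544128 x at y=-.2445 0.4595930386666705
yaw 106.3049458170991 x at y=-.2445 0.5314925096064037
yaw 106.3315142701507 x at y=-.2445 0.49554764084424974
[ 0.4513 -0.1903  0.115 ] [ 0.5036 -0.1754  0.115 ] [ 0.4775 -0.1829  0.115 ]
```

Rail axis yaw is 106.3°, and it passes 1 mm in +x of the tool. I'll lower the cell to beam height.

```bash
python3 -m handwheel '0.1 0 -0.8 0 0 0.3 0.3;0.1 0 -2.2 0 0 0.3 0.3;0.1 0 -4 0 0 0.3 0.3;0.1 0 -6 0 0 0.3 0.3;0.1 0 -8 0 0 0.3 0.3;0.1 0 -9.5 0 0 0.3 0.3;0.1 0 -10.4 0 0 0.3 0.3;0.1 0 -10.4 0 0 0.3 0.3'
python3 -m handwheel '0 0 0 0 0 0 0.3;0 0 0 0 0 0 0.3;0 0 0 0 0 0 0.3'
python3 - <<'E'
from rig import status,get_image,env
import cv2,numpy as np
s=status.observe();print(s['time_s'],s['position'],s['grip_width'])
im=get_image("wrist");cv2.imwrite("pics/w4.png",im["color"][:,:,::-1]);np.save("w4.npy",im,allow_pickle=True)
for n in ('scene','side'): cv2.imwrite('pics/%s4.png'%n,get_image(n)['color'][:,:,::-1])
from comp import comp
comp([('pics/scene4.png',230,120,72,54),('pics/side4.png',275,200,72,54),('pics/w4.png',200,190,160,120),('pics/scene4.png',200,120,280,210)],'pics/c5.png')
E
```

```text
time_s: 12.02
position: [0.4952, -0.2432, 0.1168]
tool_rot: [[-0.281, 0.96, -0.003], [0.96, 0.281, 0.002], [0.003, -0.002, -1.0]]
ft_force: [0.4, 0.7, -0.2]
grip_width: 0.0351
gripper_force: 30.3
time_s: 12.27
position: [0.4963, -0.2443, 0.1198]
tool_rot: [[-0.281, 0.96, 0.002], [0.96, 0.281, -0.001], [-0.002, 0.001, -1.0]]
ft_force: [0.4, 0.8, -0.4]
grip_width: 0.0358
gripper_force: 30.3
12.2667 [ 0.49625291 -0.24430282  0.11982266] 0.03579893618055249
```

View pics/c5.png

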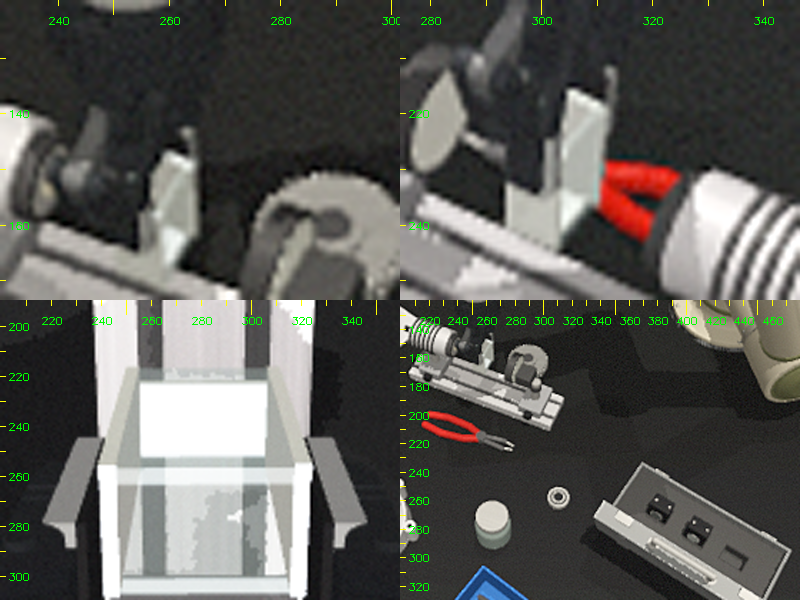

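The final view shows the cell between the heads, the lid still open, the filters in place and an empty +y pocket. In the wrist image the rim's screen-side edge is at row ≈255 (columns 239.5–324). Next I check the cell's height and sideways position.

```bash
python3 - <<'E'
from geo import *
from rig import status
np.set_printoptions(precision=4,suppress=True)
im=np.load("w4.npy",allow_pickle=True).item();c=camof(im)
print(np.array(c[3]),status.observe()['position'])
C=np.array([.4957,-.2443,0]);u=np.array([-.281,.96,0]);w=np.array([-.96,-.281,0])
for uv in [(239.5,255.5),(324.3,255.5),(251.5,216.7),(319.5,216.7)]:
    p,d=ray(c,uv);t=(.0125-(p-C)@u)/(d@u);x=p+t*d;print('wrist',uv,'lateral',(x-C)@w,'z',x[2])
for cam,uv,k in (('side',(303.3,244.5),C-.0125*u+.018*w),('scene',(259.7,168.1),C+.0125*u-.018*w)):
    p,d=ray(cam,uv);h=d[:2];t=((k-p)[:2]@h)/(h@h);x=p+t*d;print(cam,'miss',x[:2]-k[:2],'z',x[2])
E
```

```text
[ 0.4762 -0.1787  0.2619] [ 0.496  -0.2442  0.1194]
wrist (239.5, 255.5) lateral 0.018020925206587234 z 0.13969467284687437
wrist (324.3, 255.5) lateral -0.01819944960261826 z 0.1398158873913046
wrist (251.5, 216.7) lateral 0.017907779703043945 z 0.08466576253592253
wrist (319.5, 216.7) lateral -0.022730140110970194 z 0.08482942889336345
side miss [ 0.0006 -0.0006] z 0.08994700303851577
scene miss [-0.0019  0.0018] z 0.10253585476134652
```

The cell's centre is at 0.112–0.117 m in height and within about 1 mm sideways. It is square to the beam and still, so I'll hand it in.

```bash
python3 -c "
from rig import env
print(env.close_job())"
```

```text
the job is handed in; nothing more can be done
None
```

The job is handed in: the lid rests open on its stop, and the cell is held upright by its frosted sides, square in the beam midway between lamp and screen (centre at 0.112–0.117 m against the 0.115 m target, within about 1 mm sideways); no verdict came back.

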